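Tension the branch clamp to its marker and lock it

TASK

Clamp the branch ready for sawing: take the clamp's lever by its knob and pull the sprung carriage away from the branch until the slack is gone, the branch is drawn up against the fixed dog and the carriage's pointer stands level with the marker on the scale. Keeping it there, flip the cam lever fully over to lock the carriage, then let go. Leave the saw, screwdriver, glue bottle and offcut where they are.

Things in the scene. Friction and masses are not known exactly. Their poses are not given: they have to be found in the camera images.
- bed: fixed plywood bed of the branch clamp, 130 x 520 x 20 mm, mounted in varying places. Origin: on the bench under its centre line; z up, y along the clamp (branch on the +y half, carriage with lever on the -y half), x across. To pull is to move the carriage to -y. A steel rail (top z 32 mm) runs under the carriage; two wooden V blocks carry the branch. Nothing but the lever rises above 72 mm.
- dog_face (a point): centre of the +y face of the dog, a fixed dark steel stop block (44 mm wide, top at z 70 mm), 47 mm above the bench; axes as the bed's. The branch's near end must end up against it.
- branch: loose peeled branch, 36 mm diameter, 170 mm long, lying along the bed's y in the V blocks. Origin: middle of its axis, y along the axis (it may roll about it). Its near end is 85 mm from the origin towards -y; against the dog its origin stands 85 mm to +y of dog_face. It starts 8 to 18 mm short of the dog.
- puller (a joint): travel of the puller along the bed towards -y, m, 0 to 0.065. Puller: a jaw (86 mm wide) with a screw pad beyond the branch's +y end, two 8 mm rods at x = +-36 mm, z 47 mm, an end bar at the -y end (top z 59 mm) and the scale. It has 1.5 N of friction and stops where the pad has drawn the branch against the dog: 0.034 to 0.050, as the pad is screwed in.
- carriage (a joint): gauge reading: travel of the sprung carriage (aluminium, 90 x 36 mm, top z 66 mm) on the puller's rods towards -y, m, 0 to 0.030. Springs hold it at 0 with 4 N and take 0.45 N more per mm. During slack the whole puller follows and this stays near 0; it grows once the branch is against the dog. Travel over the bed = puller + carriage.
- pointer_tip (a point): tip of the thin pointer on the carriage's +x side, over the scale strip, z about 57 mm; axes as the bed's.
- marker_tip (a point): tip of the marker, a thin upright steel blade (2 mm thick) with a square head, preset along the scale strip (aluminium, 22 x 90 mm, ticks every 5 mm) on the puller's +x side; it travels with the puller; axes as the bed's. It starts 10 to 22 mm to -y of the pointer. Pointer and marker are level when they have the same y in the bed's frame.
- lever_pivot (a point): axis of the cam lever, parallel to the bed's y, on the carriage at z 60 mm; axes as the bed's.
- knob (a point): centre of the lever's knob: a black cylinder along the bed's y, 22 mm diameter, 28 mm long, grasped across its two flat ends (fingers closing along the bed's y). 78 mm from lever_pivot, on a rod 11 mm thick; about 124 mm above the bench at the start. The lever is the only grip for pulling.
- lever (a joint): angle of the cam lever about the bed's +y, rad. 0 (open): leans 0.6 rad from upright to the bed's -x; 0.6: upright; 1.2 (its stop, locked): leans 0.6 rad to +x. Starts between 0 and 0.12. Stiff: stays where left, needs about 3 to 6 N at the knob; from 0.7 the cam bites on the rail, at 1.05 it goes over centre. Locked, it holds the carriage against the springs.
- handsaw: bystander: hand saw lying flat, blue grip 130 x 30 x 22 mm, blade 300 x 50 mm; origin under the middle
- screwdriver: bystander: screwdriver with a red handle
- glue: bystander: white glue bottle, 52 mm diameter, 130 mm tall, origin under its centre
- offcut: bystander: wooden disc 44 mm diameter, 30 mm high, origin under its centre
Mind the look-alikes: they are no part of the job. Of the things shaped like the branch, the wooden one is meant.

How it is judged:
By the outcome, as a careful person would: the job done as asked, in the order asked, and still so for the second after the job is handed in, with the robot touching nothing.
It also fails if it takes over 48 s, if anything falls off the work surface, if the arm or the gripper's body presses on something with over 40 N, if the wrist force passes 120 N, or if a joint passes its speed limit or range.

ROBOT

A 6-joint arm with a two-finger parallel gripper is mounted at the origin on the work surface. World frame = base frame: x ahead of the robot, y to its left, z up, the work surface at z = 0. Lengths are in mm, angles in rad, forces in N, time in s.
With the tool pointing down it reaches from about 325 to 925 mm from the base axis. Payload 3.1 kg.
Tool frame: the origin (TCP) lies on the front face of the gripper's body, between the roots of the fingers; the fingertips stand 73 mm ahead of it and the grasp point (between the pads) lies 54 mm ahead of it; z points along the fingers, y is the line along which they close (so a half turn about z gives the same grasp; the last joint's range is limited). The gripper opens to 85 mm and grips with 20 to 120 N. Pads are 22 mm wide; open, the fingers measure 114 mm over their backs; the gripper's body (76 mm by 85 mm) begins 54 mm behind the grasp point. The pads swing forward as they close: fully open they stand 13 mm farther back than shut.
Start: joints at [-1.263, 0.217, 1.613, -0, 1.311, -0.112], TCP at [254.758, -570.735, 303.9] pointing down, gripper open.
Joint ranges: [-2.75, 2.75], [-0.78, 2.1], [0.31, 2.55], [-1.13, 4.27], [0.13, 2.63], [-2.58, 2.58]. Speed limits (rad/s): [2.79, 2.79, 3.14, 3.14, 3.14, 3.14].

INTERFACE

Orientations are given as a 3x3 rotation matrix whose columns are the frame's x, y, z axes.
In Python, from workcell import state, grab_frame, get_calibration, close_job, silhouettes, spot_point gives the robot as it stands.
- The arm moves only by the tool carry_out, never from a script. Its argument "targets" is a list of rows, each an object with "claw": the opening, from 0 (shut) to 1 (fully open); "xyz": the shift along the tool's x, y, z in mm, a list of three; "dr": the turn, a rotation vector about the tool's x, y, z in rad, a list of three. A call has exactly 10 rows; each row is the pose to reach, as a shift and turn from the pose commanded when the call began, along the tool's axes at that moment; what a row does not reach only later rows make up. A row lasts 1/12 s, in which the tool goes at most 41.7 mm and 7.16 degrees, less where a joint would pass 70% of its speed; a pose out of reach is approached as far as the arm can. A call with a gripper value outside its range is refused whole. The fingers move at their own pace and stop on an object; "newtons" is the grip in N (left out, the last holds). Time passes only in rows, so rows that repeat a pose let the fingers close, or fill a call up. It gives the time, the measured TCP pose, the force, the opening and the grip force at its end, in the units of the state.
- state(): the state, without advancing time (a new reading comes with each control period).
- grab_frame(name): name is "scene" or "top" or "wrist"; returns (picture, depth): 420x560x3 uint8, red, green, blue; 420x560 float32, mm along the optical axis (not along the pixel's ray), 0 where there is no reading.
- get_calibration(name): a dict with "mtx" (3x3 intrinsics, pixels), "k1" (the pictures are not rectified: a ray, as slopes to the right and down, at radius r is drawn at 1 + k1 r^2 times it, then the intrinsics apply), "eye" and "attitude" of the camera in the world. Camera axes: x right, y down, z forward; pixel columns grow to the right and rows downward; lengths in mm; the calibration is good to about 2 mm. A picture is of the moment at which its call begins: read the wrist's pose just before it. get_calibration takes no time and is no camera call; for the wrist camera it gives the pose at the moment of the call.
- close_job(): hands the job in; it is judged then, once.
Trained networks look in the newest picture that a camera, given by its name, has taken for a name from the list of things; names that differ only in an ending like _2 or _b are one class to them, and where a whole thing is asked for, a point or a joint stands for the part that bears it (a point fixed in the world has none). Each returns a list of dicts, best first, with "confidence" (0 to 1); they miss things now and then, are a little off and sometimes report something else, mostly with a low value. They report only what shows in the picture. A call takes as long as a camera call. They do not tell look-alikes from the thing itself.
- silhouettes(camera, query): "mask" (420x560 bool, what is visible of it) and "centre" ([column, row] in pixels, amid what is visible of it).
- spot_point(camera, query): "centre" ([column, row] in pixels: a listed point, or the origin of a listed thing).
The state is a dict: "t": time; "joint_pos": joint angles; "joint_vel": joint speeds; "effort": joint torques, N m; "position": TCP position; "tool_rot": TCP orientation; "wrist_force": force on the tool from outside, world axes, zero at the start; "ft_torque": the same for the moment, N m; "opening": finger opening in mm; "finger_force": force on a finger pad.
Only numpy, scipy, OpenCV 4.12 (cv2) and the standard library are available. Lean on these libraries where they do the work, as an engineer would, in place of code of your own. Each camera call takes 0.05 s, during which the arm holds its last target. There are 200 camera calls.

## Working session

There is one attempt and no reset: what is moved stays moved. The work goes in short steps, Python scripts to look and compute and a tool call to move; the robot and the scene stay as the last step left them, time stands still between calls to the robot, and variables do not carry over. Pictures are saved under pics/ and viewed, at most 10 in all, crops included, and the job is handed in when it is done.

Besides the shell and the picture viewer there is one more tool, called after "Request:" as a command line: name --argument value ..., lists and objects as JSON in quotes. carry_out: Moves the arm, as the interface text tells. Its arguments: {"type":"object","properties":{"targets":{"type":"array"},"newtons":{"type":"number"}},"required":["targets"]}

```bash
mkdir -p pics; cat > h.py <<'E'
import numpy as np, cv2
from workcell import *
def ray(c,px):
    K=np.array(c["mtx"]);d=np.array([[(px[0]-K[0,2])/K[0,0]],[(px[1]-K[1,2])/K[1,1]]]).ravel()
    u=d.copy()
    for _ in range(20): u=d/(1+c["k1"]*(u@u))
    return np.array([u[0],u[1],1.])
def atz(c,px,z):
    r=np.array(c["attitude"])@ray(c,px);e=np.array(c["eye"]);return e+r*(z-e[2])/r[2]
def atd(c,px,d):
    return np.array(c["eye"])+np.array(c["attitude"])@ray(c,px)*d
E
python3 - <<'E'
from h import *
print(state())
for n in("scene","top"):
    im,d=grab_frame(n);c=get_calibration(n);np.savez(f"pics/{n}0.npz",d=d)
    cv2.imwrite(f"pics/{n}0.png",im[:,:,::-1]);print(n,c)
    for q,z in(("bed",0),("dog_face",47),("pointer_tip",57),("marker_tip",57),("lever_pivot",60),("knob",124),("branch",45)):
        for r in spot_point(n,q)[:3]:
            p=r["centre"];dd=d[int(p[1]),int(p[0])]
            print(q,np.round(p,1),round(r["confidence"],2),atz(c,p,z).round(1),atd(c,p,dd).round(1))
E
```

```text
{'t': 0.0, 'joint_pos': array([-1.26318278e+00,  2.17754313e-01,  1.61491550e+00, -1.97617922e-05,
        1.31128684e+00, -1.12206087e-01]), 'joint_vel': array([ 2.21731766e-04,  1.30494850e-04, -1.90724844e-03, -6.20392263e-04,
        1.38955365e-03,  4.50520601e-05]), 'effort': array([ 3.05498788e-04, -3.96850777e+01, -3.03851545e+01, -3.11090926e-04,
        9.59686353e-03,  2.52066394e-07]), 'position': array([ 254.56717062, -570.11373756,  302.57769229]), 'tool_rot': array([[ 9.13160486e-01,  4.07599545e-01, -7.33986946e-04],
       [ 4.07600131e-01, -9.13157754e-01,  2.24724646e-03],
       [ 2.45730764e-04, -2.35126985e-03, -9.99997206e-01]]), 'wrist_force': array([-0.60180728, -0.37319852,  0.50660624]), 'ft_torque': array([-0.06821391,  0.00442342,  0.01719854]), 'finger_force': 0.0, 'opening': 85.23792989329122}
scene {'mtx': array([[508.23376638,   0.        , 279.77599044],
       [  0.        , 508.23376638, 215.68071548],
       [  0.        ,   0.        ,   1.        ]]), 'k1': 0.05849097885275481, 'eye': array([1290.63513304,  390.41362978,  901.18669536]), 'attitu
[... 1175 characters left out ...]
, -1.97240257e-03, -2.51333346e-02],
       [ 2.52102191e-02, -7.26560763e-02, -9.97038384e-01]])}
bed [264.1 206.7] 0.83 [564.   49.9   0. ] [557.2  48.7  71.8]
dog_face [258.2 204.1] 0.6 [567.7  67.8  47. ] [568.   67.9  44.9]
pointer_tip [291.  191.5] 0.71 [607.  -35.8  57. ] [608.1 -36.2  48.5]
marker_tip [297. 190.] 0.39 [611.8 -54.8  57. ] [612.1 -54.9  54.6]
lever_pivot [289.5 208.4] 0.92 [553.1 -30.8  60. ] [552.4 -30.5  67.9]
knob [286.9 222.3] 0.55 [505.6 -20.4 124. ] [504.7 -19.8 138.1]
branch [287.2 271.5] 0.97 [355.4 -24.   45. ] [354.2 -24.8  24.1]
branch [151.8 252.8] 0.95 [413.7 400.7  45. ] [413.7 402.4  38.9]
branch [229.1 202.4] 0.82 [573.1 160.   45. ] [571.  158.   65.6]
```

```bash
python3 - <<'E'
import cv2,numpy as np
a=cv2.imread("pics/top0.png");b=cv2.imread("pics/scene0.png")
A=cv2.resize(a[150:270,200:330],None,fx=4,fy=4,interpolation=2);B=b[150:330,180:380]
cv2.imwrite("pics/a.png",np.vstack([cv2.resize(a,(400,300)),cv2.resize(b,(400,300))]) )
C=cv2.resize(B,None,fx=3,fy=3)[:480,:560]
cv2.imwrite("pics/b.png",cv2.resize(np.hstack([A[:480,:240*2],cv2.resize(C,(480,480))]),(800,400)))
E
```

```text
(no output)
```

View pics/a.png

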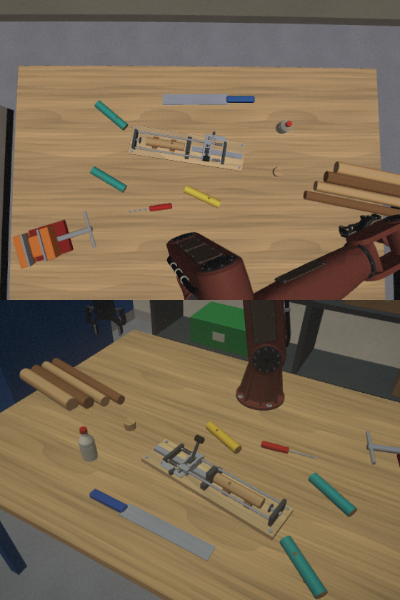

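View pics/b.png

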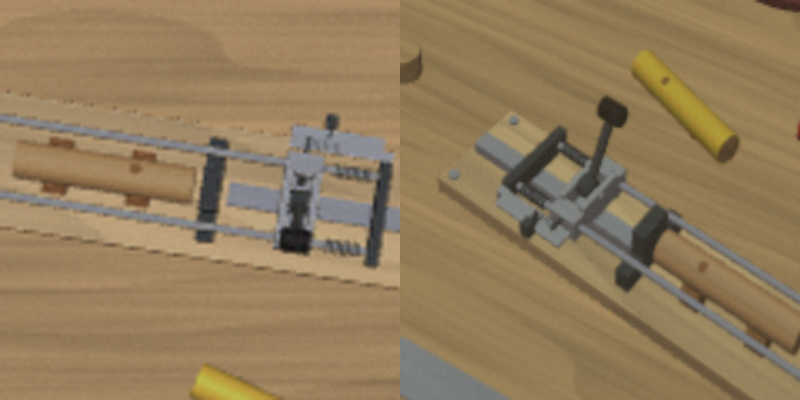

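```bash
python3 - <<'E'
from h import *
for n in("top","scene"):
    im,d=grab_frame(n);c=get_calibration(n)
    r=silhouettes(n,"bed")[0];m=r["mask"]
    P=np.array([atd(c,(u,v),d[v,u]) for v,u in np.argwhere(m) if d[v,u]>0])
    P=P[(P[:,2]>12)&(P[:,2]<28)]
    print(len(P),cv2.minAreaRect(P[:,:2].astype(np.float32)),np.median(P[:,2]))
    k=silhouettes(n,"knob")
    for r in k[:2]:
        m=r["mask"];P=np.array([atd(c,(u,v),d[v,u]) for v,u in np.argwhere(m) if d[v,u]>0])
        P=P[P[:,2]>110];print("knob",r["confidence"],len(P),P.mean(0),P.min(0),P.max(0))
E
```

```text
3827 ((561.6117553710938, 56.56831359863281), (521.8433837890625, 130.5996551513672), 81.26057434082031) 19.939592879753718
knob 0.64 65 [507.37899739 -23.02922494 132.94571346] [496.73658614 -35.18481547 111.16876872] [522.37456693 -11.36451547 141.93581545]<stdin>:11: RuntimeWarning: Mean of empty slice.
  ret = um.true_divide(
Traceback (most recent call last):
ValueError: zero-size array to reduction operation minimum which has no identity
```

```bash
cat >> h.py <<'E'
from scipy.spatial.transform import Rotation as R
PSI=-0.1525
EX=np.array([np.cos(PSI),np.sin(PSI),0]);EY=np.array([-np.sin(PSI),np.cos(PSI),0]);EZ=np.array([0,0,1.])
BED=np.array([561.6,56.6,0])
def w2b(p): return np.array([EX,EY,EZ])@(np.asarray(p)-BED)
def b2w(p): return BED+np.array([EX,EY,EZ]).T@np.asarray(p)
def tool(a,s=-1):
    # tool whose fingers point down the lever leaning a rad to bed +x; tool y = s*EY
    z=-(np.sin(a)*EX+np.cos(a)*EZ);y=s*EY;return np.column_stack([np.cross(y,z),y,z])
def move(p0,R0,p1,R1):
    print("xyz",(R0.T@(p1-p0)).round(1),"dr",R.from_matrix(R0.T@R1).as_rotvec().round(3))
E
python3 - <<'E'
from h import *
s=state();c=get_calibration("wrist");T=s["tool_rot"]
print("cam in tool",T.T@(c["eye"]-s["position"]),(T.T@c["attitude"]).round(3),c["mtx"][0,0])
g=b2w([-44,-86,124.4])
for s_ in(-1,1):
  t=tool(-.6,s_); p=g-t[:,2]*(54+110); print(p.round(0),t.round(2)); move(s["position"],T,p,t)
E
```

```text
cam in tool [ 76.05830672  -0.46222407 -69.96202639] [[-0.    -0.955 -0.296]
 [ 1.    -0.    -0.   ]
 [ 0.    -0.296  0.955]] 289.7008961291646
[414.  -8. 260.] [[ 0.82 -0.15  0.56]
 [-0.13 -0.99 -0.09]
 [ 0.56 -0.   -0.83]]
xyz [ 374.5 -449.5   44.1] dr [-0.172  0.583  0.555]
[414.  -8. 260.] [[-0.82  0.15  0.56]
 [ 0.13  0.99 -0.09]
 [-0.56  0.   -0.83]]
xyz [ 374.5 -449.5   44.1] dr [-0.764 -0.225 -2.47 ]
```

Request:
carry_out --targets '[{"claw": 1, "xyz": [18, -22, 0], "dr": [-0.009, 0.029, 0.028]}, {"claw": 1, "xyz": [40, -49, 0], "dr": [-0.017, 0.058, 0.056]}, {"claw": 1, "xyz": [65, -78, 0], "dr": [-0.03, 0.1, 0.095]}, {"claw": 1, "xyz": [90, -108, 0], "dr": [-0.043, 0.146, 0.14]}, {"claw": 1, "xyz": [115, -138, 0], "dr": [-0.056, 0.19, 0.18]}, {"claw": 1, "xyz": [140, -168, 0], "dr": [-0.07, 0.235, 0.225]}, {"claw": 1, "xyz": [165, -198, 0], "dr": [-0.083, 0.28, 0.27]}, {"claw": 1, "xyz": [190, -228, 5], "dr": [-0.096, 0.325, 0.31]}, {"claw": 1, "xyz": [215, -258, 10], "dr": [-0.11, 0.37, 0.355]}, {"claw": 1, "xyz": [240, -288, 15], "dr": [-0.123, 0.415, 0.4]}]'

```text
t: 1.78
position: [356.6, -208.5, 289.0]
tool_rot: [[0.908, 0.002, 0.419], [0.017, -0.999, -0.031], [0.418, 0.035, -0.908]]
wrist_force: [0.5, -0.0, 1.3]
opening: 85.7
finger_force: 0.0
```

```bash
python3 - <<'E'
from h import *
s=state();T=s["tool_rot"];print(s["t"],s["position"],s["joint_pos"].round(2))
t=tool(-.6); g=b2w([-44,-86,124.4]);move(s["position"],T,g-t[:,2]*164,t)
E
```

```text
1.7833 [ 356.60162051 -208.53463197  289.03237097] [-0.87 -0.46  2.29  0.36  1.03  0.54]
xyz [  42.8 -201.7   44.1] dr [-0.046  0.165  0.152]
```

Request:
carry_out --targets '[{"claw": 1, "xyz": [5, -25, 5], "dr": [-0.005, 0.017, 0.015]}, {"claw": 1, "xyz": [10, -50, 10], "dr": [-0.01, 0.035, 0.03]}, {"claw": 1, "xyz": [16, -75, 15], "dr": [-0.016, 0.055, 0.05]}, {"claw": 1, "xyz": [21, -100, 20], "dr": [-0.022, 0.08, 0.075]}, {"claw": 1, "xyz": [26, -125, 26], "dr": [-0.028, 0.1, 0.095]}, {"claw": 1, "xyz": [31, -150, 32], "dr": [-0.034, 0.12, 0.115]}, {"claw": 1, "xyz": [37, -172, 37], "dr": [-0.04, 0.145, 0.135]}, {"claw": 1, "xyz": [41, -190, 42], "dr": [-0.045, 0.16, 0.148]}, {"claw": 1, "xyz": [43, -201, 44], "dr": [-0.046, 0.165, 0.152]}, {"claw": 1, "xyz": [43, -201, 44], "dr": [-0.046, 0.165, 0.152]}]'

```text
t: 2.62
position: [412.4, -7.3, 259.0]
tool_rot: [[0.819, -0.144, 0.555], [-0.119, -0.99, -0.081], [0.561, 0.001, -0.828]]
wrist_force: [-0.3, -0.9, -0.5]
opening: 85.2
finger_force: 0.0
```

```bash
python3 - <<'E'
from h import *
s=state();T=s["tool_rot"];c=get_calibration("wrist");im,d=grab_frame("wrist")
print(s["t"],s["position"],s["joint_pos"].round(2))
np.savez("pics/w1.npz",im=im,d=d,**{k:c[k] for k in c})
cv2.imwrite("pics/w1.png",cv2.resize(im,(784,588))[:,:,::-1])
for q,z in(("dog_face",47),("pointer_tip",57),("marker_tip",57),("lever_pivot",60),("knob",124.4),("branch",45)):
    for r in spot_point("wrist",q)[:2]:
        p=r["centre"];print(q,np.round(p,1),round(r["confidence"],2),w2b(atz(c,p,z)).round(1),w2b(atd(c,p,d[int(p[1]),int(p[0])])).round(1))
t=tool(-.6); g=b2w([-44,-86,124.4]);move(s["position"],T,g-t[:,2]*54,t)
E
```

```text
2.6167 [412.36985189  -7.34071476 258.9598593 ] [-0.21 -0.55  2.43  0.06  0.66  1.47]
dog_face [200.  190.9] 0.76 [ 1.3  7.6 47. ] [-7.3  0.7 70.3]
dog_face [298.4 140.3] 0.22 [  67.8 -106.6   47. ] [  63.6 -106.1   54.1]
pointer_tip [282.1 137.5] 0.67 [ 65.5 -86.7  57. ] [ 68.5 -86.7  52.1]
marker_tip [297.7 140.3] 0.54 [  61.9 -105.1   57. ] [  65.8 -105.5   50.4]
lever_pivot [281.2 189.7] 0.9 [ -1.5 -86.   60. ] [-11.7 -85.9  87. ]
knob [283.9 204.1] 0.57 [-38.8 -88.2 124.4] [-42.6 -88.  136. ]
branch [120.1 195.8] 0.75 [ -4.5 102.   45. ] [-11.   90.9  63.7]
xyz [  1.9   0.6 110. ] dr [-0.004  0.005  0.007]
```

View pics/w1.png

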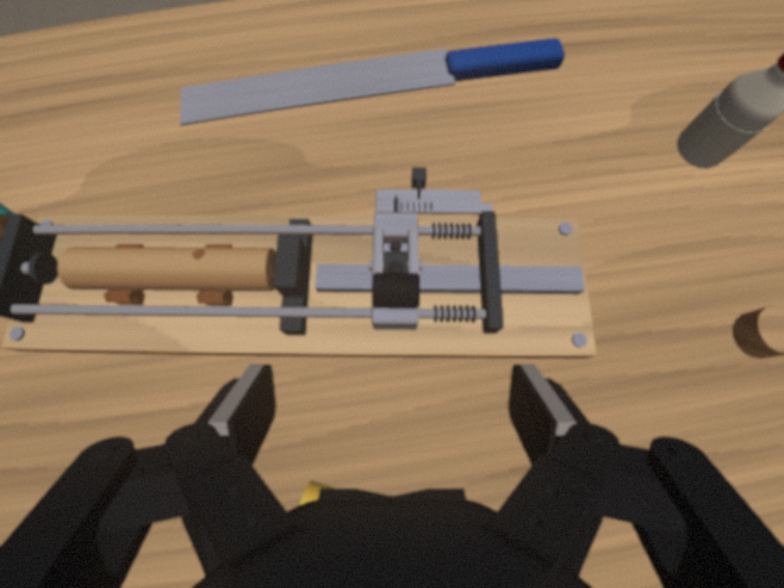

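Request:
carry_out --newtons 60 --targets '[{"claw": 1, "xyz": [0, 0, 12], "dr": [0, 0, 0]}, {"claw": 1, "xyz": [1, 1, 28], "dr": [-0.002, 0.003, 0.003]}, {"claw": 1, "xyz": [1, 1, 44], "dr": [-0.004, 0.005, 0.007]}, {"claw": 1, "xyz": [2, 2, 60], "dr": [-0.004, 0.005, 0.007]}, {"claw": 1, "xyz": [2, 2, 76], "dr": [-0.004, 0.005, 0.007]}, {"claw": 1, "xyz": [2, 2, 90], "dr": [-0.004, 0.005, 0.007]}, {"claw": 1, "xyz": [2, 2, 102], "dr": [-0.004, 0.005, 0.007]}, {"claw": 1, "xyz": [2, 2, 109], "dr": [-0.004, 0.005, 0.007]}, {"claw": 1, "xyz": [2, 2, 110], "dr": [-0.004, 0.005, 0.007]}, {"claw": 1, "xyz": [2, 2, 110], "dr": [-0.004, 0.005, 0.007]}]'

```text
t: 3.8
position: [475.2, -21.4, 169.5]
tool_rot: [[0.815, -0.157, 0.558], [-0.13, -0.988, -0.089], [0.565, 0.0, -0.825]]
wrist_force: [0.6, -0.3, 0.6]
opening: 85.2
finger_force: 0.0
```

```bash
python3 - <<'E'
from h import *
s=state();T=s["tool_rot"];c=get_calibration("wrist");im,d=grab_frame("wrist")
print(s["t"],w2b(s["position"]+54*T[:,2]),s["wrist_force"])
cv2.imwrite("pics/w2.png",cv2.resize(im,(784,588))[:,:,::-1])
for q,z in(("dog_face",47),("pointer_tip",57),("marker_tip",57),("lever_pivot",60),("knob",124.4),("branch",45)):
    for r in spot_point("wrist",q)[:2]:
        p=r["centre"];print(q,np.round(p,1),round(r["confidence"],2),w2b(atz(c,p,z)).round(1),w2b(atd(c,p,d[int(p[1]),int(p[0])])).round(1))
E
```

```text
3.8 [-43.06916167 -90.43728939 124.9684257 ] [ 0.56108517 -0.34704171  0.58985873]
dog_face [157.9 229.8] 0.83 [ 1.4  6.8 47. ] [-3.9 -3.1 69.8]
pointer_tip [273.1 156.5] 0.72 [ 59.9 -85.1  57. ] [ 60.7 -85.1  55.6]
marker_tip [301.7 151.4] 0.57 [  64.5 -108.6   57. ] [  67.4 -109.1   51.7]
lever_pivot [192.3 241.2] 0.63 [-10.4 -25.6  60. ] [ -2.5 -13.1  19. ]
lever_pivot [276.4 231.3] 0.6 [ -3.2 -87.7  60. ] [ -8.2 -87.9  82.3]
knob [271.  284.1] 0.88 [-44.1 -85.6 124.4] [-44.7 -86.  137.1]
branch [ 44.5 233.6] 0.63 [ -1.2 102.6  45. ] [-5.3 86.6 63.8]
```

View pics/w2.png

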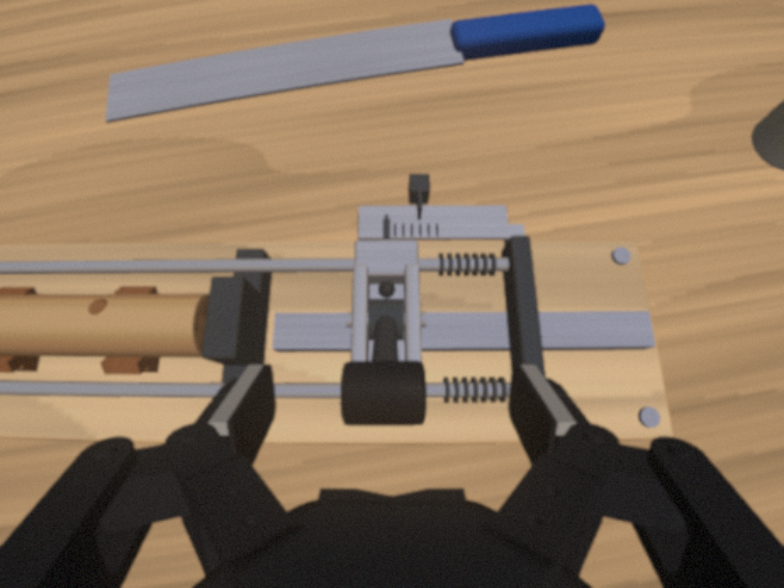

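Request:
carry_out --newtons 60 --targets '[{"claw": 1, "xyz": [0, -1, 0], "dr": [0, 0, 0]}, {"claw": 0.8, "xyz": [0, -2, 0], "dr": [0, 0, 0]}, {"claw": 0.6, "xyz": [0, -3, 0], "dr": [0, 0, 0]}, {"claw": 0.5, "xyz": [0, -3, 0], "dr": [0, 0, 0]}, {"claw": 0.4, "xyz": [0, -3, 0], "dr": [0, 0, 0]}, {"claw": 0.3, "xyz": [0, -3, 0], "dr": [0, 0, 0]}, {"claw": 0.2, "xyz": [0, -3, 0], "dr": [0, 0, 0]}, {"claw": 0.1, "xyz": [0, -3, 0], "dr": [0, 0, 0]}, {"claw": 0.1, "xyz": [0, -3, 0], "dr": [0, 0, 0]}, {"claw": 0.1, "xyz": [0, -3, 0], "dr": [0, 0, 0]}]'

```text
t: 4.98
position: [475.6, -17.9, 169.9]
tool_rot: [[0.814, -0.156, 0.559], [-0.129, -0.988, -0.089], [0.566, 0.0, -0.825]]
wrist_force: [-4.8, 0.9, 5.3]
opening: 26.8
finger_force: 58.5
```

Request:
carry_out --targets '[{"claw": 0.1, "xyz": [0, 2, 0], "dr": [0, 0, 0]}, {"claw": 0.1, "xyz": [0, 5, 0], "dr": [0, 0, 0]}, {"claw": 0.1, "xyz": [0, 9, 0], "dr": [0, 0, 0]}, {"claw": 0.1, "xyz": [0, 13, 0], "dr": [0, 0, 0]}, {"claw": 0.1, "xyz": [0, 17, 0], "dr": [0, 0, 0]}, {"claw": 0.1, "xyz": [0, 21, 0], "dr": [0, 0, 0]}, {"claw": 0.1, "xyz": [0, 25, 0], "dr": [0, 0, 0]}, {"claw": 0.1, "xyz": [0, 28, 0], "dr": [0, 0, 0]}, {"claw": 0.1, "xyz": [0, 30, 0], "dr": [0, 0, 0]}, {"claw": 0.1, "xyz": [0, 30, 0], "dr": [0, 0, 0]}]'

```text
t: 5.82
position: [471.0, -47.8, 169.9]
tool_rot: [[0.814, -0.157, 0.559], [-0.129, -0.988, -0.089], [0.566, 0.0, -0.824]]
wrist_force: [-4.5, 2.6, 4.9]
opening: 27.3
finger_force: 58.9
```

```bash
cat > look.py <<'E'
from h import *
import sys
s=state();T=s["tool_rot"];c=get_calibration("wrist");im,d=grab_frame("wrist")
print(s["t"],"knob",w2b(s["position"]+54*T[:,2]).round(1),"F",w2b(s["wrist_force"]+BED).round(1))
cv2.imwrite(f"pics/{sys.argv[1]}.png",im[:,:,::-1])
for q,z in(("dog_face",47),("pointer_tip",57),("marker_tip",57),("branch",45)):
    for r in spot_point("wrist",q)[:2]:
        p=r["centre"];print(q,np.round(p,1),round(r["confidence"],2),w2b(atz(c,p,z)).round(1))
E
python3 look.py w3; python3 -c "
import cv2;a=cv2.imread('pics/w3.png')[120:300,20:420];cv2.imwrite('pics/w3c.png',cv2.resize(a,(800,360),interpolation=2))"
```

```text
5.8167 knob [ -43.2 -117.1  125.4] F [-4.8  1.9  4.9]
dog_face [124.4 232.3] 0.68 [-0.6  7.4 47. ]
dog_face [ 20.5 233.7] 0.54 [-1.9 95.9 47. ]
pointer_tip [277.  156.6] 0.74 [  60.1 -114.9   57. ]
marker_tip [302.5 154.6] 0.88 [  61.8 -135.8   57. ]
branch [ 23.1 234.3] 0.82 [-2.  95.3 45. ]
```

View pics/w3c.png

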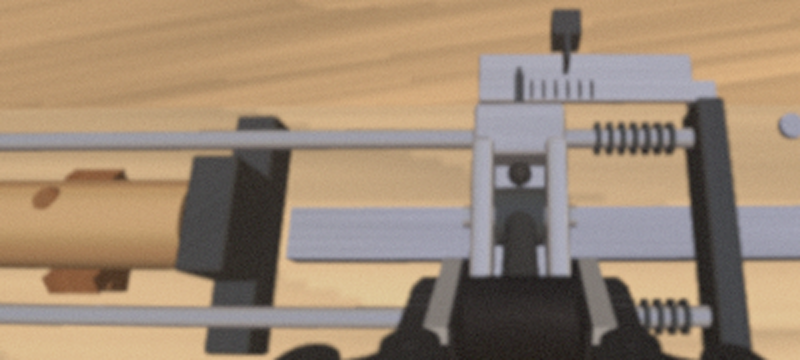

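Request:
carry_out --targets '[{"claw": 0.1, "xyz": [0, 2, 0], "dr": [0, 0, 0]}, {"claw": 0.1, "xyz": [0, 4, 0], "dr": [0, 0, 0]}, {"claw": 0.1, "xyz": [0, 7, 0], "dr": [0, 0, 0]}, {"claw": 0.1, "xyz": [0, 10, 0], "dr": [0, 0, 0]}, {"claw": 0.1, "xyz": [0, 13, 0], "dr": [0, 0, 0]}, {"claw": 0.1, "xyz": [0, 15, 0], "dr": [0, 0, 0]}, {"claw": 0.1, "xyz": [0, 17, 0], "dr": [0, 0, 0]}, {"claw": 0.1, "xyz": [0, 19, 0], "dr": [0, 0, 0]}, {"claw": 0.1, "xyz": [0, 20, 0], "dr": [0, 0, 0]}, {"claw": 0.1, "xyz": [0, 20, 0], "dr": [0, 0, 0]}]'

```text
t: 6.9
position: [468.1, -66.2, 170.0]
tool_rot: [[0.815, -0.155, 0.559], [-0.13, -0.988, -0.086], [0.565, -0.003, -0.825]]
wrist_force: [0.7, 10.5, 4.0]
opening: 26.6
finger_force: 58.7
```

```bash
python3 look.py w4
```

```text
6.9 knob [ -43.3 -135.5  125.4] F [-0.9 10.5  4. ]
dog_face [101.3 232.3] 0.66 [-0.9  8.6 47. ]
pointer_tip [279.3 155.8] 0.9 [  60.6 -134.9   57. ]
marker_tip [287.2 155.6] 0.72 [  60.7 -141.3   57. ]
branch [  7.5 232.4] 0.96 [-0.7 92.4 45. ]
```

Request:
carry_out --targets '[{"claw": 0.1, "xyz": [0, 1, 0], "dr": [0, 0, 0]}, {"claw": 0.1, "xyz": [0, 2, 0], "dr": [0, 0, 0]}, {"claw": 0.1, "xyz": [0, 3, 0], "dr": [0, 0, 0]}, {"claw": 0.1, "xyz": [0, 4, 0], "dr": [0, 0, 0]}, {"claw": 0.1, "xyz": [0, 5, 0], "dr": [0, 0, 0]}, {"claw": 0.1, "xyz": [0, 5.5, 0], "dr": [0, 0, 0]}, {"claw": 0.1, "xyz": [0, 6, 0], "dr": [0, 0, 0]}, {"claw": 0.1, "xyz": [0, 6, 0], "dr": [0, 0, 0]}, {"claw": 0.1, "xyz": [0, 6, 0], "dr": [0, 0, 0]}, {"claw": 0.1, "xyz": [0, 6, 0], "dr": [0, 0, 0]}]'

```text
t: 7.98
position: [467.3, -71.5, 170.0]
tool_rot: [[0.815, -0.155, 0.559], [-0.13, -0.988, -0.085], [0.565, -0.003, -0.825]]
wrist_force: [2.4, 13.0, 4.3]
opening: 26.7
finger_force: 58.8
```

```bash
python3 look.py w5;  python3 -c "
import cv2;a=cv2.imread('pics/w5.png');b=cv2.resize(a[130:180,220:320],(800,400),interpolation=2);c=cv2.resize(a[170:260,60:260],(400,180));b[220:400,:400]=c;cv2.imwrite('pics/w5c.png',b)"
```

```text
7.9833 knob [ -43.3 -140.9  125.4] F [ 0.4 13.2  4.3]
dog_face [ 97.7 230.8] 0.59 [ 0.2  6.7 47. ]
pointer_tip [278.9 156. ] 0.82 [  60.3 -139.7   57. ]
pointer_tip [278.1 154.4] 0.35 [  61.8 -139.1   57. ]
marker_tip [277.6 151.9] 0.52 [  64.1 -138.7   57. ]
branch [  1.1 232.4] 0.6 [-0.9 93.3 45. ]
```

View pics/w5c.png

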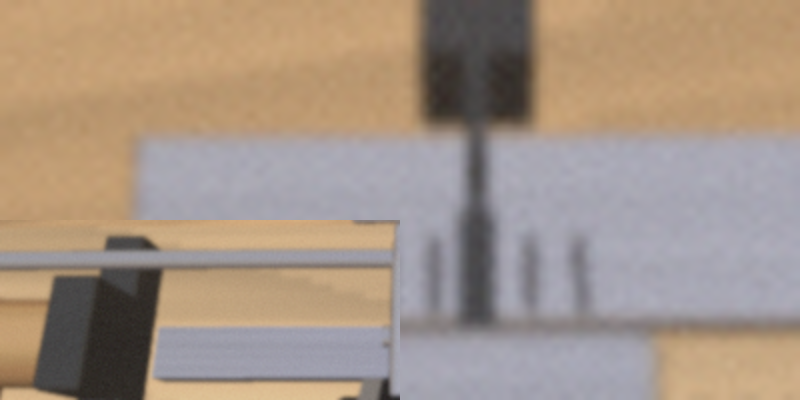

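Request:
carry_out --targets '[{"claw": 0.1, "xyz": [7.9, 0, 0.2], "dr": [0, -0.06, 0]}, {"claw": 0.1, "xyz": [15.8, 0, 0.9], "dr": [0, -0.12, 0]}, {"claw": 0.1, "xyz": [23.6, 0, 2.1], "dr": [0, -0.18, 0]}, {"claw": 0.1, "xyz": [31.4, 0, 3.8], "dr": [0, -0.24, 0]}, {"claw": 0.1, "xyz": [39, 0, 5.9], "dr": [0, -0.3, 0]}, {"claw": 0.1, "xyz": [46.5, 0, 8.5], "dr": [0, -0.36, 0]}, {"claw": 0.1, "xyz": [53.8, 0, 11.5], "dr": [0, -0.42, 0]}, {"claw": 0.1, "xyz": [61, 0, 14.9], "dr": [0, -0.48, 0]}, {"claw": 0.1, "xyz": [65.6, 0, 17.3], "dr": [0, -0.52, 0]}, {"claw": 0.1, "xyz": [65.6, 0, 17.3], "dr": [0, -0.52, 0]}]'

```text
t: 9.07
position: [531.0, -80.2, 191.7]
tool_rot: [[0.985, -0.157, 0.077], [-0.157, -0.988, -0.005], [0.077, -0.007, -0.997]]
wrist_force: [0.8, 11.6, 3.3]
opening: 27.1
finger_force: 62.4
```

```bash
python3 look.py w6;  python3 -c "
import cv2;a=cv2.imread('pics/w6.png');cv2.imwrite('pics/w6c.png',cv2.resize(a[100:300,150:400],(750,600),interpolation=2))"
```

```text
9.0667 knob [  -5.3 -139.5  137.9] F [-1.  11.6  3.3]
dog_face [100.8 223.5] 0.75 [-1.1  6.4 47. ]
pointer_tip [277.1 141.3] 0.91 [  61.9 -136.9   57. ]
marker_tip [284.7 138.5] 0.8 [  63.8 -142.3   57. ]
branch [  6.2 223.7] 0.62 [-2.  92.2 45. ]
```

View pics/w6c.png

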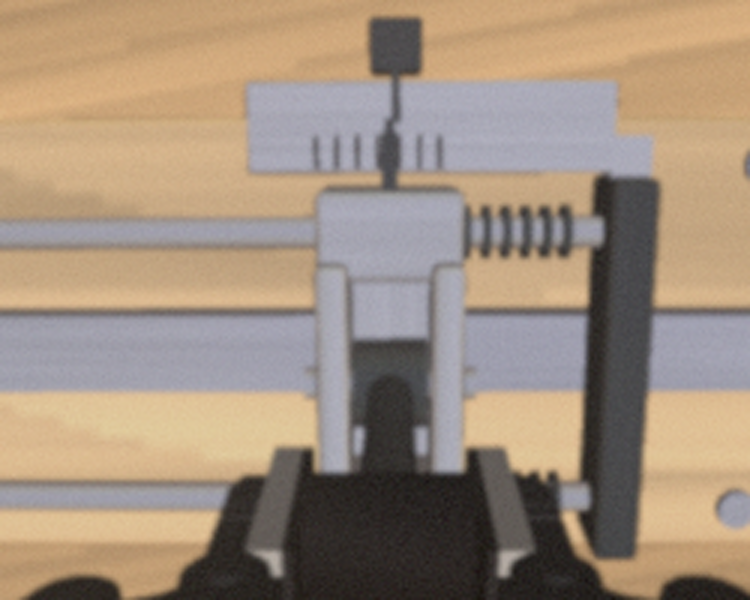

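Request:
carry_out --targets '[{"claw": 0.1, "xyz": [0, 0.5, 0], "dr": [0, 0, 0]}, {"claw": 0.1, "xyz": [0, 1, 0], "dr": [0, 0, 0]}, {"claw": 0.1, "xyz": [0, 1.5, 0], "dr": [0, 0, 0]}, {"claw": 0.1, "xyz": [4, 2, 0], "dr": [0, -0.03, 0]}, {"claw": 0.1, "xyz": [7.9, 2, 0.2], "dr": [0, -0.06, 0]}, {"claw": 0.1, "xyz": [11.9, 2, 0.5], "dr": [0, -0.09, 0]}, {"claw": 0.1, "xyz": [15.8, 2, 0.9], "dr": [0, -0.12, 0]}, {"claw": 0.1, "xyz": [15.8, 2, 0.9], "dr": [0, -0.12, 0]}, {"claw": 0.1, "xyz": [15.8, 2, 0.9], "dr": [0, -0.12, 0]}, {"claw": 0.1, "xyz": [15.8, 2, 0.9], "dr": [0, -0.12, 0]}]'

```text
t: 10.15
position: [545.7, -84.1, 192.0]
tool_rot: [[0.987, -0.157, -0.038], [-0.157, -0.987, 0.014], [-0.04, -0.008, -0.999]]
wrist_force: [2.9, 11.2, -0.6]
opening: 27.4
finger_force: 62.0
```

```bash
python3 look.py w7;  python3 -c "
import cv2;a=cv2.imread('pics/w7.png');cv2.imwrite('pics/w7c.png',cv2.resize(a[80:180,220:340],(720,600),interpolation=2))"
```

```text
10.15 knob [   3.5 -141.   138. ] F [ 1.2 11.5 -0.6]
dog_face [ 98.4 218.1] 0.81 [ 1.5  6.4 47. ]
dog_face [555.1 241.5] 0.3 [ -20.8 -371.4   47. ]
pointer_tip [278.2 144.1] 0.9 [  59.7 -139.    57. ]
pointer_tip [  2.3 219.5] 0.43 [ 4.2 80.7 57. ]
marker_tip [282.1 138.6] 0.8 [  63.4 -141.7   57. ]
branch [  2.4 221. ] 0.74 [-1.9 94.3 45. ]
branch [276.3 280.6] 0.55 [ -57.3 -136.4   45. ]
```

View pics/w7c.png

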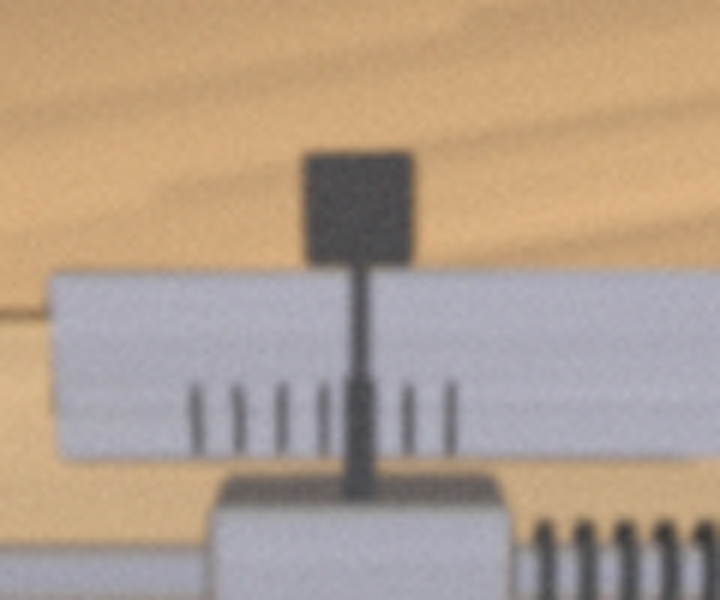

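Request:
carry_out --targets '[{"claw": 0.1, "xyz": [7.9, 0.2, 0.2], "dr": [0, -0.06, 0]}, {"claw": 0.1, "xyz": [15.8, 0.4, 0.9], "dr": [0, -0.12, 0]}, {"claw": 0.1, "xyz": [23.6, 0.5, 2.1], "dr": [0, -0.18, 0]}, {"claw": 0.1, "xyz": [31.4, 0.6, 3.8], "dr": [0, -0.24, 0]}, {"claw": 0.1, "xyz": [39, 0.7, 5.9], "dr": [0, -0.3, 0]}, {"claw": 0.1, "xyz": [46.5, 0.8, 8.5], "dr": [0, -0.36, 0]}, {"claw": 0.1, "xyz": [53.8, 0.9, 11.5], "dr": [0, -0.42, 0]}, {"claw": 0.1, "xyz": [61, 1, 14.9], "dr": [0, -0.48, 0]}, {"claw": 0.1, "xyz": [67.9, 1, 18.8], "dr": [0, -0.54, 0]}, {"claw": 0.1, "xyz": [71, 1, 21], "dr": [0, -0.57, 0]}]'

```text
t: 11.23
position: [613.7, -94.7, 168.9]
tool_rot: [[0.804, -0.158, -0.573], [-0.123, -0.987, 0.1], [-0.581, -0.01, -0.814]]
wrist_force: [-9.0, 14.6, 8.7]
opening: 26.7
finger_force: 62.1
```

```bash
python3 look.py w8
```

```text
11.2333 knob [  43.1 -141.   124.9] F [-11.1  13.    8.7]
dog_face [ 96.6 207.7] 0.75 [-0.2  5.  47. ]
pointer_tip [282.  277.4] 0.17 [-105.2 -141.3   57. ]
marker_tip [282.1 154. ] 0.95 [  64.3 -141.3   57. ]
```

Request:
carry_out --targets '[{"claw": 0.1, "xyz": [1, 0, 0], "dr": [0, -0.01, 0]}, {"claw": 0.1, "xyz": [2, 0, 0], "dr": [0, -0.02, 0]}, {"claw": 0.1, "xyz": [3, 0, 0], "dr": [0, -0.03, 0]}, {"claw": 0.1, "xyz": [4, 0, 0.1], "dr": [0, -0.03, 0]}, {"claw": 0.1, "xyz": [5, 0, 0.1], "dr": [0, -0.04, 0]}, {"claw": 0.1, "xyz": [6, 0, 0.1], "dr": [0, -0.04, 0]}, {"claw": 0.1, "xyz": [6, 0, 0.1], "dr": [0, -0.04, 0]}, {"claw": 0.1, "xyz": [6, 0, 0.1], "dr": [0, -0.04, 0]}, {"claw": 0.1, "xyz": [6, 0, 0.1], "dr": [0, -0.04, 0]}, {"claw": 0.1, "xyz": [6, 0, 0.1], "dr": [0, -0.04, 0]}]'

```text
t: 12.32
position: [616.1, -95.1, 167.2]
tool_rot: [[0.779, -0.158, -0.607], [-0.118, -0.987, 0.105], [-0.616, -0.01, -0.787]]
wrist_force: [-11.0, 14.7, 12.1]
opening: 27.2
finger_force: 62.4
```

```bash
python3 look.py w9
```

```text
12.3167 knob [  43.6 -141.   124.7] F [-13.1  12.9  12.1]
dog_face [ 95.  204.1] 0.88 [-0.8  5.7 47. ]
pointer_tip [278.4 156.9] 0.9 [  60.6 -139.2   57. ]
marker_tip [281.3 150.8] 0.77 [  65.4 -140.8   57. ]
branch [ 96.4 204. ] 0.56 [-3.4  6.8 45. ]
```

Request:
carry_out --targets '[{"claw": 0.1, "xyz": [-2, 0, 0], "dr": [0, 0.01, 0]}, {"claw": 0.1, "xyz": [-4, 0, 0], "dr": [0, 0.02, 0]}, {"claw": 0.1, "xyz": [-4, 0, 0], "dr": [0, 0.02, 0]}, {"claw": 0.3, "xyz": [-4, 0, 0], "dr": [0, 0.02, 0]}, {"claw": 0.4, "xyz": [-4, 0, 0], "dr": [0, 0.02, 0]}, {"claw": 0.55, "xyz": [-4, 0, 0], "dr": [0, 0.02, 0]}, {"claw": 0.7, "xyz": [-4, 0, 0], "dr": [0, 0.02, 0]}, {"claw": 0.85, "xyz": [-4, 0, 0], "dr": [0, 0.02, 0]}, {"claw": 1, "xyz": [-4, 0, 0], "dr": [0, 0.02, 0]}, {"claw": 1, "xyz": [-4, 0, 0], "dr": [0, 0.02, 0]}]'

```text
t: 13.4
position: [616.3, -100.6, 168.2]
tool_rot: [[0.799, -0.157, -0.58], [-0.127, -0.988, 0.092], [-0.587, 0.001, -0.809]]
wrist_force: [-0.4, -0.2, 0.2]
opening: 85.1
finger_force: 0.0
```

Request:
carry_out --targets '[{"claw": 1, "xyz": [0, 0, -3], "dr": [0, 0, 0]}, {"claw": 1, "xyz": [0, 0, -9], "dr": [0, 0, 0]}, {"claw": 1, "xyz": [0, 0, -18], "dr": [0, 0, 0]}, {"claw": 1, "xyz": [0, 0, -29], "dr": [0, 0, 0]}, {"claw": 1, "xyz": [0, 0, -41], "dr": [0, 0, 0]}, {"claw": 1, "xyz": [0, 0, -53], "dr": [0, 0, 0]}, {"claw": 1, "xyz": [0, 0, -64], "dr": [0, 0, 0]}, {"claw": 1, "xyz": [0, 0, -73], "dr": [0, 0, 0]}, {"claw": 1, "xyz": [0, 0, -78], "dr": [0, 0, 0]}, {"claw": 1, "xyz": [0, 0, -80], "dr": [0, 0, 0]}]'

```text
t: 14.23
position: [663.5, -107.5, 234.3]
tool_rot: [[0.8, -0.156, -0.579], [-0.127, -0.988, 0.091], [-0.586, 0.0, -0.81]]
wrist_force: [-0.7, -0.2, -0.6]
opening: 85.5
finger_force: 0.0
```

```bash
python3 look.py w10; python3 -c "
import cv2;a=cv2.imread('pics/w10.png');b=cv2.resize(a,(784,588));b[388:588,:240]=cv2.resize(a[80:180,220:340],(240,200),interpolation=2);cv2.imwrite('pics/w10c.png',b)"
```

```text
14.2333 knob [  94.  -146.6  190.5] F [-0.6 -0.3 -0.6]
dog_face [136.4 185.5] 0.94 [ 3.5  4.5 47. ]
pointer_tip [270.  149.6] 0.7 [  60.2 -137.6   57. ]
marker_tip [274.4 146.6] 0.72 [  63.5 -141.5   57. ]
branch [252.6 255.6] 0.96 [-155.8 -104.8   45. ]
branch [ 55.8 189. ] 0.93 [-3.4 99.1 45. ]
```

View pics/w10c.png

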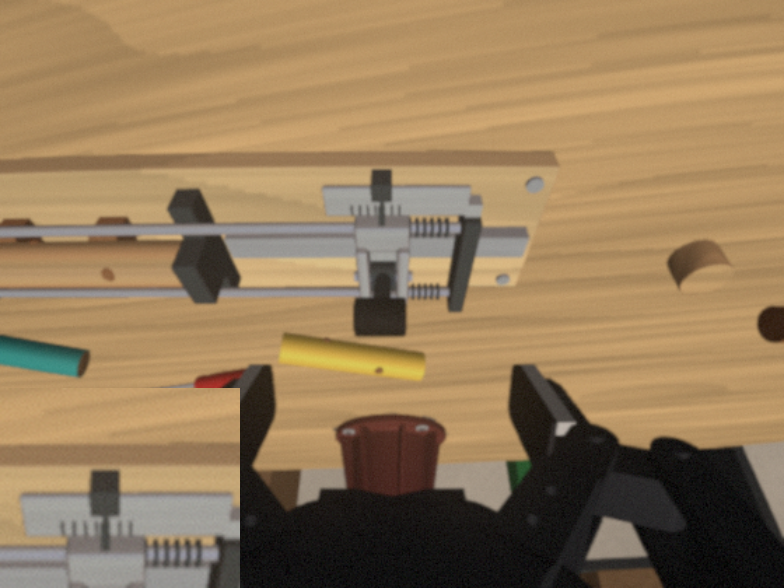

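```bash
python3 -c "
import cv2;a=cv2.imread('pics/w10.png');cv2.imwrite('pics/w10d.png',cv2.resize(a[110:190,225:325],(750,600),interpolation=2))"
```

```text
(no output)
```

View pics/w10d.png

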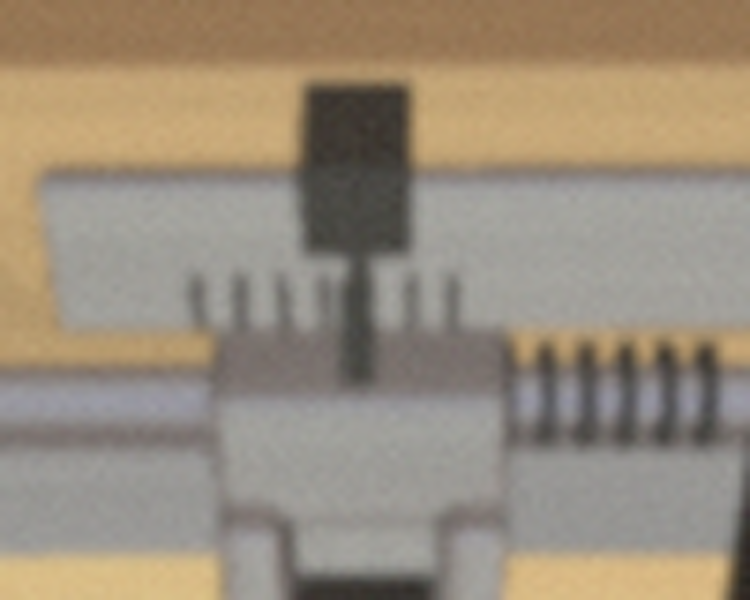

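Pointer and marker stand in one line at column 358 of the crop, the lever is over and the carriage holds without the gripper. I'm handing the job in.

```bash
python3 -c "
from workcell import *
print(close_job())"
```

```text
the job is handed in; nothing more can be done
None
```

I drew the branch up against the dog, brought the pointer level with the marker, flipped the cam lever to its stop and let go. The job is handed in at about 14.5 s: the last picture showed pointer and marker still in line with the gripper clear, though no verdict came back.

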